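# Open the child-resistant descaler tub on the kitchen shelf

## Robot

A 6-joint arm with a two-finger parallel gripper is mounted at the origin on the work surface. World frame = base frame: x ahead of the robot, y to its left, z up, the work surface at z = 0. Lengths are in mm, angles in rad, forces in N, time in s.
With the tool pointing down it reaches from about 400 to 925 mm from the base axis. Payload 12.5 kg.
Tool frame: the origin (TCP) lies at the very end of the fingers, on their centre line; the grasp point (between the pads) lies 19 mm behind it; z points along the fingers, y is the line along which they close (so a half turn about z gives the same grasp; the last joint's range is limited). The gripper opens to 95 mm and grips with 3 to 60 N. Pads are 20 mm wide; open, the fingers measure 119 mm over their backs; the gripper's body (75 mm by 180 mm) begins 59 mm behind the grasp point.
Start: joints at [-1.253, 0.491, 1.559, -0, 1.092, -0.106], TCP at [257.041, -569.716, 214.661] pointing down, gripper open.
Joint ranges: [-3.1, 3.1], [-0.84, 2.19], [0.05, 2.79], [-1.13, 4.28], [0.06, 2.93], [-2.69, 2.69]. Speed limits (rad/s): [2.22, 2.22, 2.79, 3.14, 3.14, 3.14].

## Interface

Orientations are given as [roll, pitch, yaw] about the fixed x, y, z axes, in that order (R = Rz(yaw) Ry(pitch) Rx(roll)).
In Python, from cell import * gives the robot as it stands.
- The arm moves only by the tool jog_arm, never from a script. Its argument "targets" is a list of rows, each an object with "turn": the turn, a rotation vector about the world's x, y, z in degrees, a list of three; "slide": the shift along the world's x, y, z in mm, a list of three; "claw": the opening in per cent of the stroke, from 0 (shut) to 100 (fully open). In form: [{"turn": [wx, wy, wz], "slide": [x, y, z], "claw": claw}, ...]. A call has 1 to 5 rows; each row shifts and turns the commanded pose from where the row before left it; what a row does not reach is not made up. A row lasts 1/8 s, in which the tool goes at most 62.5 mm and 10.7 degrees, less where a joint would pass 70% of its speed; a pose out of reach is approached as far as the arm can. A call with a gripper value outside its range is refused whole. The fingers move at their own pace and stop on an object; the grip force is fixed at half the most. Time passes only in rows, so rows that do not move let the fingers close. It gives the time, the measured TCP pose, the force, the opening and the grip force at its end, in the units of the state.
- state(): the state, without advancing time (a new reading comes with each control period).
- read_camera(name): name is "scene" or "top"; returns a dict with "frame" (480x640x3 uint8, blue, green, red), "mtx" (3x3 intrinsics, pixels), "R" (3x3) and "t" (3): a world point X has camera coordinates R X + t. Camera axes: x right, y down, z forward; pixel columns grow to the right and rows downward; lengths in mm; the calibration is good to about 2 mm. A picture is of the moment at which its call begins. There is no depth.
- job_done(): hands the job in; it is judged then, once.
Trained networks look in the newest picture that a camera, given by its name, has taken for a name from the list of things; names that differ only in an ending like _2 or _b are one class to them, and where a whole thing is asked for, a point or a joint stands for the part that bears it (a point fixed in the world has none). Each returns a list of dicts, best first, with "conf" (0 to 1); they miss things now and then, are a little off and sometimes report something else, mostly with a low value. They report only what shows in the picture. A call takes as long as a camera call. They do not tell look-alikes from the thing itself.
- look_for(query, camera): "xy" ([column, row] in pixels, amid what is visible of it).
The state is a dict: "t": time; "joints": joint angles; "qvel": joint speeds; "tau": joint torques, N m; "eef_pos": TCP position; "tcp_rot": TCP orientation; "ft_force": force on the tool from outside, world axes, zero at the start; "moment": the same for the moment, N m; "opening": opening from 0.0 (shut) to 1.0 (fully open); "grip_force": force on a finger pad.
Only numpy, scipy, OpenCV 4.12 (cv2) and the standard library are available. Lean on these libraries where they do the work, as an engineer would, in place of code of your own. Each camera call takes 0.05 s, during which the arm holds its last target. There are 200 camera calls.

## Task

Two white plastic containers with child-resistant caps stand in plywood sockets on the shelf: open the shorter one, the tub of kettle descaler tablets. Push its cap hard down and, keeping it down, turn it anticlockwise (seen from above) a little over a sixth of a turn, then let go so that the cap springs back up in its open position. Leave the cap of the taller bottle as it is.

Things in the scene. Friction and masses are not known exactly. Their poses are not given: they have to be found in the camera images.
- tub_cap (a point): Centre of the cap's top face on the SHORT white tub, 123 mm above the shelf when up; moves with the cap. Ribbed round upright cap, 48 mm across, 36 mm tall, clear all round: grip it from above at any yaw. A 2 mm ridge on top runs along this frame's -x. Below it: neck 12 mm high, 39 mm wide; tub 62 mm wide, top at 75 mm, fixed in an 86 mm square socket. The cap does not come off.
- tub_press (a joint): How far the short tub's cap is pushed down, in m: 0 up, 0.008 at the bottom stop. Sprung: 9 N to start, about 15 N at 0.006, 17 N at 0.008. Less than 0.005 down, a lug inside locks it against turning; held 0.0055 or more down it turns easily. Let go before it is turned past 0.87 rad, it stays locked or caught low; let go after, it springs up to 0.
- tub_turn (a joint): Turning angle of the short tub's cap, in rad: 0 locked (at every start, with up to 0.15 of give), growing anticlockwise seen from above; free to spring up from about 0.87, firm stop at 1.3; about 1.1 is a good place to let go. It stays where it is left.
- bottle_cap (a point): Centre of the cap's top face on the TALL bottle, which is to be left alone: same white plastic, cap, width, mechanism and socket, but the cap top is 178 mm above the shelf. Tub and bottle stand on the left and right of the shelf, either way round, at least 0.26 m apart.
- bottle_turn (a joint): Turning angle of the tall bottle's cap, in rad: 0 locked, growing anticlockwise; to stay at 0.
Mind the look-alikes: they are no part of the job. Leave any green or yellow look-alike of the part that bears bottle_cap alone.

How it is judged (in metres and radians):
On the way, in this order (a step that is already met when the one before it is completed fails the run):
1. the cap of the short tub is pushed down at least 5 mm before it is turned (value of joint tub_press above 0.005 m and value of joint tub_turn below 0.3 rad), for 0.05 s.
2. the cap of the short tub is turned anticlockwise by more than 0.9 rad (value of joint tub_turn above 0.9 rad), for 0.1 s.
At the end, for the whole second after the job is handed in: The short tub's cap is turned anticlockwise by more than 0.9 rad (52 degrees) from locked and has sprung back up, its top within 2 mm of its full height of 123 mm; the tall bottle's cap is still locked (turned by less than 0.3 rad) (value of joint tub_turn above 0.9 rad and value of joint tub_press below 0.002 m and value of joint bottle_turn below 0.3 rad); the robot touches nothing.
It fails at once if the tall bottle's cap is pressed down by more than 4 mm or turned by more than 0.3 rad (height (world z) of bottle_cap below 0.174 m or value of joint bottle_turn above 0.3 rad).
It also fails if it takes over 38 s, if anything falls off the work surface, if the arm or the gripper's body presses on something with over 40 N, if the wrist force passes 120 N, or if a joint passes its speed limit or range.

## Working session

There is one attempt and no reset: what is moved stays moved. The work goes in short steps, Python scripts to look and compute and a tool call to move; the robot and the scene stay as the last step left them, time stands still between calls to the robot, and variables do not carry over. Pictures are saved under pics/ and viewed, at most 10 in all, crops included, and the job is handed in when it is done.

Besides the shell and the picture viewer there is one more tool, called as a command line: name --argument value ..., lists and objects as JSON in quotes. jog_arm: Moves the arm, as the interface text tells. Its arguments: {"type":"object","properties":{"targets":{"type":"array","items":{"type":"object","properties":{"turn":{"type":"array","items":{"type":"number"}},"slide":{"type":"array","items":{"type":"number"}},"claw":{"type":"number"}}}}},"required":["targets"]}

```bash
mkdir -p pics; cat > h.py <<'E'
from cell import *
import numpy as np, cv2
def ray(c,px,z):
    d=cv2.undistortPoints(np.array([[px]],float),np.array(c["mtx"]),None)[0,0]
    R=np.array(c["R"]);t=np.array(c["t"]).ravel()
    o=-R.T@t; v=R.T@np.array([d[0],d[1],1]); return o+v*(z-o[2])/v[2]
E
python3 - <<'E'
from h import *
s=state();print(s["t"],s["eef_pos"],s["tcp_rot"])
for n in ("scene","top"):
    c=read_camera(n);cv2.imwrite(f"pics/{n}0.png",c["frame"])
    R=np.array(c["R"]);print(n,-R.T@np.array(c["t"]).ravel())
    for q,z in (("tub_cap",123),("bottle_cap",178)):
        for d in look_for(q,n): print(n,q,d["conf"],np.round(d["xy"]),[np.round(ray(c,d["xy"],zz)) for zz in (123,178)])
E
```

```text
0.0 [ 256.93089655 -569.44023999  214.03678245] [-3.14037990e+00 -8.46417014e-05  4.23781343e-01]
scene [ 957.97022426 -702.20576749  956.5842851 ]
scene tub_cap 0.77 [301. 361.] [array([ 616., -200.,  123.]), array([ 639., -233.,  178.])]
scene bottle_cap 0.94 [426. 197.] [array([621., 299., 123.]), array([643., 233., 178.])]
scene bottle_cap 0.74 [360. 176.] [array([462., 296., 123.]), array([495., 230., 178.])]
scene bottle_cap 0.74 [381. 136.] [array([430., 463., 123.]), array([464., 386., 178.])]
scene bottle_cap 0.73 [309. 146.] [array([301., 337., 123.]), array([345., 268., 178.])]
top [ 362.01131785   58.52397379 1114.3757657 ]
top tub_cap 0.85 [461. 173.] [array([ 608., -183.,  123.]), array([ 594., -170.,  178.])]
top bottle_cap 0.93 [184. 335.] [array([325., 290., 123.]), array([327., 277., 178.])]
top bottle_cap 0.77 [112. 259.] [array([454., 420., 123.]), array([449., 400., 178.])]
top bottle_cap 0.7 [206. 244.] [array([481., 259., 123.]), array([474., 248., 178.])]
top bottle_cap 0.61 [206. 154.] [array([641., 262., 123.]), array([626., 251., 178.])]
```

View pics/scene0.png

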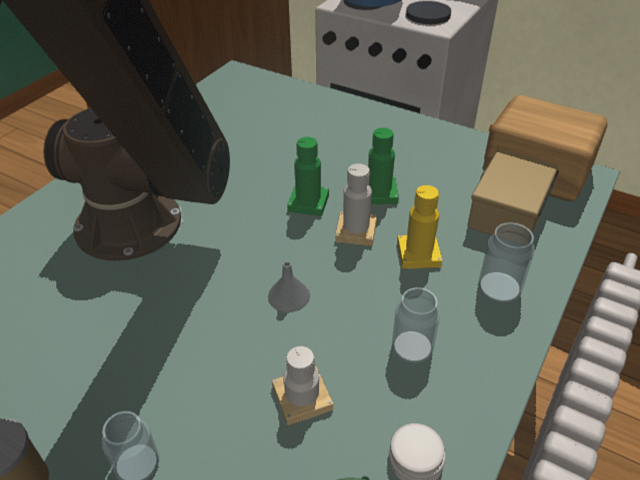

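View pics/top0.png

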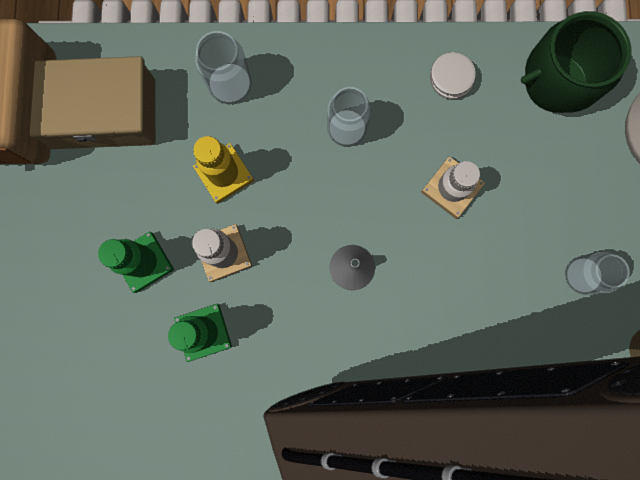

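The scene view shows the short white tub with its cap top near (300,355) and the tall white bottle near (358,172). In the top view they are near (467,173) and (207,242). The green and yellow ones are look-alikes.

```bash
python3 - <<'E'
from h import *
a=read_camera("scene");b=read_camera("top")
for c,p in ((a,(301,361)),(b,(461,173))): print("z105",ray(c,p,105))
for c,p in ((a,(300,355)),(b,(467,173))): print("z123",ray(c,p,123))
x=cv2.resize(a["frame"][330:390,260:340],(400,300),interpolation=2);y=cv2.resize(b["frame"][145:205,425:505],(400,300),interpolation=2)
cv2.imwrite("pics/crop.png",np.hstack([x,y]))
E
```

```text
z105 [ 607.78735015 -189.01842918  105.        ]
z105 [ 611.27937777 -187.48700138  105.        ]
z123 [ 607.34256943 -190.45785449  123.        ]
z123 [ 606.85623802 -193.49458255  123.        ]
```

View pics/crop.png

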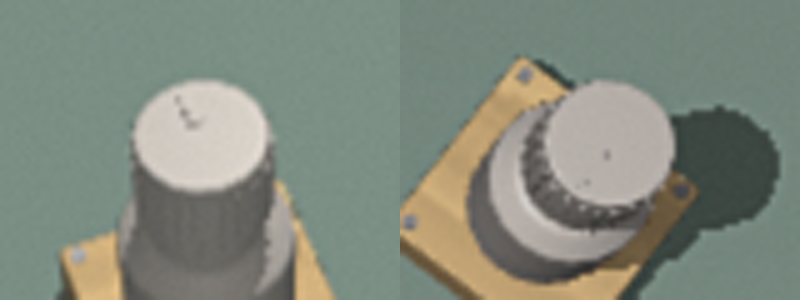

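jog_arm --targets '[{"turn":[0,0,0],"slide":[35,38,10],"claw":100},{"turn":[0,0,0],"slide":[35,38,0],"claw":100},{"turn":[0,0,0],"slide":[35,38,0],"claw":100},{"turn":[0,0,0],"slide":[35,38,0],"claw":100},{"turn":[0,0,0],"slide":[35,38,0],"claw":100}]'

```text
t: 1.02
eef_pos: [433.0, -378.4, 224.8]
tcp_rot: [3.141, -0.0, 0.424]
ft_force: [0.6, -0.8, -0.4]
opening: 1.001
grip_force: 0.0
```

jog_arm --targets '[{"turn":[0,0,0],"slide":[35,38,0],"claw":100},{"turn":[0,0,0],"slide":[35,38,0],"claw":100},{"turn":[0,0,0],"slide":[35,38,0],"claw":100},{"turn":[0,0,0],"slide":[35,38,0],"claw":100},{"turn":[0,0,0],"slide":[35,34,0],"claw":100}]'

```text
t: 1.65
eef_pos: [608.1, -192.2, 224.8]
tcp_rot: [3.141, -0.0, 0.424]
ft_force: [-0.3, -0.7, 1.4]
opening: 1.004
grip_force: 0.0
```

jog_arm --targets '[{"turn":[0,0,0],"slide":[0,0,0],"claw":100},{"turn":[0,0,0],"slide":[0,0,0],"claw":100}]'

```text
t: 1.9
eef_pos: [606.7, -193.9, 224.5]
tcp_rot: [-3.141, 0.0, 0.424]
ft_force: [0.2, 0.3, -0.5]
opening: 0.996
grip_force: 0.0
```

jog_arm --targets '[{"turn":[0,0,0],"slide":[0,0,-40],"claw":100},{"turn":[0,0,0],"slide":[0,0,-40],"claw":100},{"turn":[0,0,0],"slide":[0,0,-10],"claw":100},{"turn":[0,0,0],"slide":[0,0,0],"claw":100}]'

```text
t: 2.4
eef_pos: [606.9, -194.5, 135.1]
tcp_rot: [3.142, 0.0, 0.423]
ft_force: [-0.1, -0.8, 0.9]
opening: 0.999
grip_force: 0.0
```

```bash
python3 - <<'E'
from h import *
a=read_camera("scene");b=read_camera("top")
x=cv2.resize(a["frame"][300:400,240:370],(400,308),interpolation=2);y=cv2.resize(b["frame"][120:220,400:530],(400,308),interpolation=2)
cv2.imwrite("pics/crop2.png",np.hstack([x,y]))
E
```

```text
(no output)
```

View pics/crop2.png

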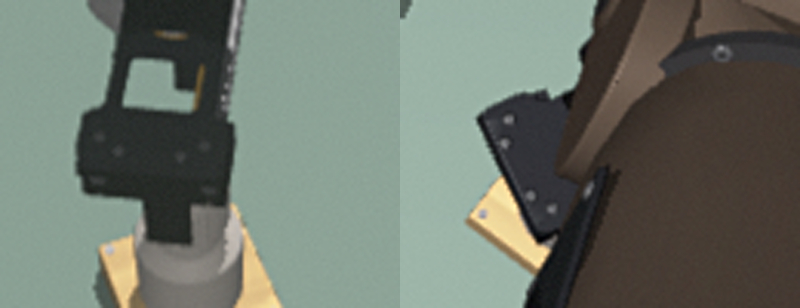

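The near finger is in front of the cap with clear space and sits slightly left of its centre line, as expected from the yaw. I'll lower and grip.

jog_arm --targets '[{"turn":[0,0,0],"slide":[0,0,-25],"claw":100},{"turn":[0,0,0],"slide":[0,0,-20],"claw":100},{"turn":[0,0,0],"slide":[0,0,0],"claw":100}]'

```text
t: 2.88
eef_pos: [607.0, -193.8, 89.9]
tcp_rot: [-3.141, 0.0, 0.424]
ft_force: [-0.7, -0.3, -0.4]
opening: 1.002
grip_force: 0.0
```

jog_arm --targets '[{"turn":[0,0,0],"slide":[0,0,0],"claw":35},{"turn":[0,0,0],"slide":[0,0,0],"claw":35},{"turn":[0,0,0],"slide":[0,0,0],"claw":35},{"turn":[0,0,0],"slide":[0,0,0],"claw":35},{"turn":[0,0,0],"slide":[0,0,0],"claw":35}]'

```text
t: 3.5
eef_pos: [607.1, -193.7, 89.8]
tcp_rot: [3.141, -0.0, 0.424]
ft_force: [-0.3, 0.2, -0.6]
opening: 0.533
grip_force: 0.0
```

jog_arm --targets '[{"turn":[0,0,0],"slide":[0,0,0],"claw":20},{"turn":[0,0,0],"slide":[0,0,0],"claw":20},{"turn":[0,0,0],"slide":[0,0,0],"claw":20}]'

```text
t: 3.88
eef_pos: [607.0, -193.7, 89.7]
tcp_rot: [3.141, -0.0, 0.424]
ft_force: [-1.0, 0.6, 1.2]
opening: 0.48
grip_force: 30.0
```

jog_arm --targets '[{"turn":[0,0,0],"slide":[0,0,-4],"claw":20},{"turn":[0,0,0],"slide":[0,0,-3],"claw":20},{"turn":[0,0,0],"slide":[0,0,0],"claw":20}]'

```text
t: 4.25
eef_pos: [607.1, -193.7, 83.8]
tcp_rot: [3.141, -0.0, 0.424]
ft_force: [-4.4, 1.1, 13.8]
opening: 0.48
grip_force: 30.0
```

jog_arm --targets '[{"turn":[0,0,0],"slide":[0,0,-2],"claw":20},{"turn":[0,0,0],"slide":[0,0,0],"claw":20}]'

```text
t: 4.5
eef_pos: [607.1, -193.7, 82.1]
tcp_rot: [3.141, -0.001, 0.424]
ft_force: [-4.2, 1.7, 16.4]
opening: 0.48
grip_force: 30.0
```

jog_arm --targets '[{"turn":[0,0,8],"slide":[0,0,0],"claw":20},{"turn":[0,0,8],"slide":[0,0,0],"claw":20},{"turn":[0,0,0],"slide":[0,0,0],"claw":20}]'

```text
t: 4.88
eef_pos: [607.2, -193.8, 82.2]
tcp_rot: [3.14, -0.0, 0.705]
ft_force: [-4.9, 1.6, 16.3]
opening: 0.481
grip_force: 30.0
```

jog_arm --targets '[{"turn":[0,0,10],"slide":[0,0,0],"claw":20},{"turn":[0,0,10],"slide":[0,0,0],"claw":20},{"turn":[0,0,10],"slide":[0,0,0],"claw":20},{"turn":[0,0,10],"slide":[0,0,0],"claw":20},{"turn":[0,0,8],"slide":[0,0,0],"claw":20}]'

```text
t: 5.5
eef_pos: [607.3, -193.9, 82.3]
tcp_rot: [3.14, 0.001, 1.546]
ft_force: [-4.8, 1.3, 15.7]
opening: 0.478
grip_force: 30.0
```

jog_arm --targets '[{"turn":[0,0,0],"slide":[0,0,0],"claw":20},{"turn":[0,0,0],"slide":[0,0,0],"claw":20}]'

```text
t: 5.75
eef_pos: [607.3, -193.9, 82.3]
tcp_rot: [3.14, 0.001, 1.541]
ft_force: [-5.0, 1.9, 15.9]
opening: 0.478
grip_force: 30.0
```

```bash
python3 -c "
from h import *
s=state();print(s['t'],s['tcp_rot'],s['ft_force'],s['moment'])"
```

```text
5.75 [3.14019872e+00 6.43557336e-04 1.54099588e+00] [-4.98437334  1.93223213 15.92215475] [0.22856412 0.85494032 0.10233448]
```

jog_arm --targets '[{"turn":[0,0,0],"slide":[0,0,4],"claw":20},{"turn":[0,0,0],"slide":[0,0,5],"claw":20},{"turn":[0,0,0],"slide":[0,0,0],"claw":20}]'

```text
t: 6.12
eef_pos: [607.1, -193.7, 89.8]
tcp_rot: [3.141, 0.0, 1.541]
ft_force: [-1.0, 0.1, 3.1]
opening: 0.481
grip_force: 30.0
```

jog_arm --targets '[{"turn":[0,0,0],"slide":[0,0,0],"claw":100},{"turn":[0,0,0],"slide":[0,0,0],"claw":100},{"turn":[0,0,0],"slide":[0,0,0],"claw":100},{"turn":[0,0,0],"slide":[0,0,0],"claw":100},{"turn":[0,0,0],"slide":[0,0,0],"claw":100}]'

```text
t: 6.75
eef_pos: [607.0, -193.7, 89.6]
tcp_rot: [3.142, -0.0, 1.541]
ft_force: [-0.1, 0.0, 0.1]
opening: 0.949
grip_force: 0.0
```

jog_arm --targets '[{"turn":[0,0,0],"slide":[0,0,40],"claw":100},{"turn":[0,0,0],"slide":[0,0,50],"claw":100},{"turn":[0,0,0],"slide":[0,0,50],"claw":100},{"turn":[0,0,0],"slide":[-45,-40,0],"claw":100},{"turn":[0,0,0],"slide":[-45,-40,0],"claw":100}]'

```text
t: 7.38
eef_pos: [516.1, -274.2, 230.2]
tcp_rot: [3.14, 0.001, 1.542]
ft_force: [1.0, -1.0, 0.5]
opening: 1.001
grip_force: 0.0
```

jog_arm --targets '[{"turn":[0,0,0],"slide":[-45,-40,0],"claw":100},{"turn":[0,0,0],"slide":[-45,-40,0],"claw":100},{"turn":[0,0,0],"slide":[-20,-40,0],"claw":100},{"turn":[0,0,0],"slide":[-10,-40,0],"claw":100},{"turn":[0,0,0],"slide":[0,0,0],"claw":100}]'

```text
t: 8.0
eef_pos: [396.0, -435.8, 229.3]
tcp_rot: [3.142, 0.0, 1.538]
ft_force: [0.5, 0.3, 0.5]
opening: 0.998
grip_force: 0.0
```

```bash
python3 - <<'E'
from h import *
a=read_camera("scene");b=read_camera("top")
x=cv2.resize(a["frame"][330:390,260:340],(400,300),interpolation=2);y=cv2.resize(b["frame"][145:205,425:505],(400,300),interpolation=2)
cv2.imwrite("pics/crop3.png",np.vstack([np.hstack([x,y]),cv2.imread("pics/crop.png")]))
E
```

```text
(no output)
```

View pics/crop3.png

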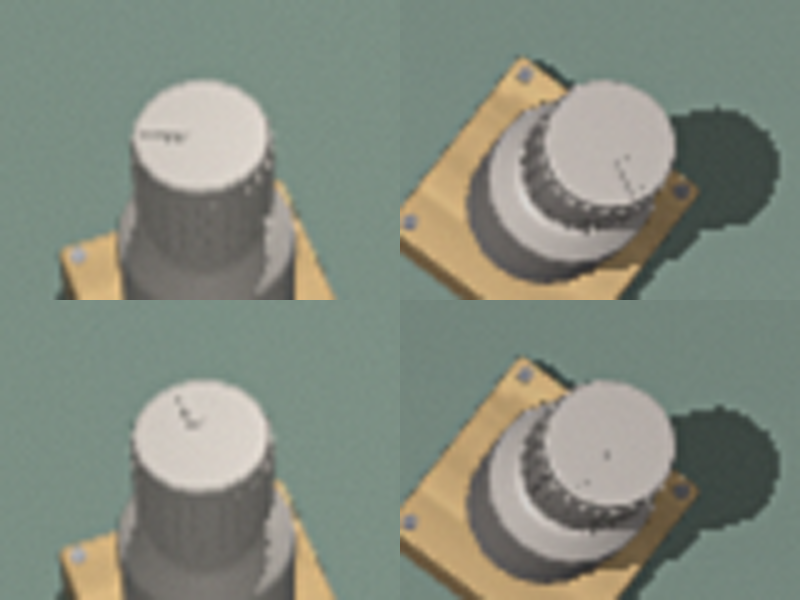

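The cap is back at its original height: the top face is in the same pixels as before. In the top view its ridge has turned about 64° anticlockwise, which is about 1.1 rad. The robot is clear.

```bash
python3 -c "
from h import *
print(job_done())"
```

```text
the job is handed in; nothing more can be done
None
```

The short tub's cap was pressed down, turned about 1.1 rad anticlockwise and has sprung back up to full height; the tall bottle was not touched, and the job is handed in (no verdict was returned).

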